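Torque check on the screw of a phone gluing press

TASK

The press is holding a freshly glued phone and its screw has already been tightened; check that it holds: thread the loose tommy bar through both cross holes of the square torque head on the screw so that it sticks out well on both sides, and let go of it. Then push one end of the bar clockwise (seen from above) until the pointer stands in the green band of the dial, keep it there for two seconds, ease off so that the pointer falls back to zero, and leave the bar in the head. The screw with its dial must not turn, so never push on into the red, and do not knock or shift the spray can, the two bottles or the jar.

Things in the scene. Friction and masses are not known exactly. Their poses are not given: they have to be found in the camera images.
- press: Phone gluing press, fixed to the bench: aluminium base 116 x 190 x 12 mm with a black phone under a small pressure plate, and a blue bridge (30 mm wide, top 60 mm above the bench) on two pillars with nuts (tops at 69 mm). Origin: centre of the base's underside, z up, y along the 190 mm length. The screw stands upright at the origin.
- hole_a (a point): Centre of one cross hole's outer mouth, 101 mm above the bench. The torque head is a grey steel square tube on top of the screw, 44 x 44 mm outside, 6 mm walls, open on top, 77 to 122 mm above the bench. A round 14 mm hole goes through each of two walls that face each other, on one level line through the screw's axis. The frame turns with the head: y points out of this hole, z up.
- hole_b (a point): Centre of the outer mouth of the facing cross hole, 44 mm from hole_a, 101 mm above the bench; the point halfway between the two lies on the screw's axis. Its frame has the same directions as hole_a's, so outward here is -y.
- torque_head (a joint): Twist of the torque head against the screw, rad, positive clockwise from above, 0 at rest: what the dark blue pointer shows on the dial. A torsion spring of 2.3 N m per rad brings it back. Green band 0.28 to 0.42 (0.64 to 0.97 N m), red from 0.50. Anticlockwise it meets a stop at -0.03.
- press_screw (a joint): Angle of the press screw, rad, positive clockwise from above; starts anywhere from -0.35 to 0.10. The screw is tight and turns only above 1.3 N m (0.565 rad of twist), in either direction; it must stay where it started.
- dial_rim (a point): Point near the rim of the screw's white dial (100 mm across, 70 to 73 mm above the bench, below the head), 48 mm from the screw's axis. The dial is fixed to the screw; at zero the pointer lies over the long black mark, half a turn from this point.
- tommy_bar: Loose hexagonal steel bar, 10 mm across flats, 160 mm long, each end turned down over 10 mm to a round 8 mm nose; about 0.11 kg. It lies flat on the bench in front of the press. Origin: mid length, on its lower face; x along the bar; axis 5 mm above the origin. Left of it stand a soldering station (at x 0.51, y 0.13) and, behind that, a tall hot-air handle (x 0.62, y 0.22): go round them.
- bar_mid (a point): Middle of the bar, on its axis.
- bar_end_1 (a point): Tip of the bar at its +x end, 80 mm from the middle.
- bar_end_2 (a point): Tip of the bar at its -x end, 80 mm from the middle.
- contact_cleaner: Loose spray can with a green cap, 67 mm across, 225 mm tall, standing near one end of the press; origin at the centre of its foot, z up.
- paste_jar: Loose small white jar with a screw lid, 42 mm across, 43 mm tall, standing near the other end of the press; origin at the centre of its foot, z up.
- ipa_bottle: Loose light blue squeeze bottle with a nozzle, 42 mm across, 126 mm tall, standing behind the press; origin at the centre of its foot, z up.
- dropper_bottle: Loose brown dropper bottle with a black bulb, 34 mm across, 102 mm tall, standing in front of the press; origin at the centre of its foot, z up.

How it is judged:
On the way, in this order (a step that is already met when the one before it is completed fails the run):
1. the bar is threaded through both holes, at least 15 mm out on each side, and let go (((y of bar_end_1 in the frame of hole_a above 0.015 m and y of bar_end_2 in the frame of hole_b below -0.015 m) or (y of bar_end_2 in the frame of hole_a above 0.015 m and y of bar_end_1 in the frame of hole_b below -0.015 m)) and x of bar_mid in the frame of hole_a between -0.007 and 0.007 m and z of bar_mid in the frame of hole_a between -0.007 and 0.007 m and contact force between the fingers and tommy_bar below 0.3 N), for 0.2 s.
2. the bar is pushed by the fingers and the pointer is held in the green band (0.28 to 0.42 rad) (((y of bar_end_1 in the frame of hole_a above 0.015 m and y of bar_end_2 in the frame of hole_b below -0.015 m) or (y of bar_end_2 in the frame of hole_a above 0.015 m and y of bar_end_1 in the frame of hole_b below -0.015 m)) and x of bar_mid in the frame of hole_a between -0.007 and 0.007 m and z of bar_mid in the frame of hole_a between -0.007 and 0.007 m and value of joint torque_head between 0.28 and 0.42 rad and contact force between the fingers and tommy_bar above 2 N), for 1.5 s.
At the end, for the whole second after the job is handed in: the bar lies still in both holes, its ends at least 15 mm out of the head on each side; the pointer is back at zero (under 0.05 rad); the dial's rim is within 4 mm of where it started (((y of bar_end_1 in the frame of hole_a above 0.015 m and y of bar_end_2 in the frame of hole_b below -0.015 m) or (y of bar_end_2 in the frame of hole_a above 0.015 m and y of bar_end_1 in the frame of hole_b below -0.015 m)) and x of bar_mid in the frame of hole_a between -0.007 and 0.007 m and z of bar_mid in the frame of hole_a between -0.007 and 0.007 m and value of joint torque_head below 0.05 rad and distance of dial_rim from where it was at the start of the episode below 0.004 m and linear speed of tommy_bar below 0.02 m/s); the robot touches nothing.
It fails at once if the pointer goes into the red (over 0.50 rad) (value of joint torque_head above 0.5 rad).
It fails at once if the screw turns (dial rim moved over 4 mm) (distance of dial_rim from where it was at the start of the episode above 0.004 m).
It fails at once if the spray can, a bottle or the jar is shifted over 15 mm or tipped over 0.3 rad (distance of any of contact_cleaner, ipa_bottle, dropper_bottle, paste_jar from where it was at the start of the episode above 0.015 m or angle between any of contact_cleaner, ipa_bottle, dropper_bottle, paste_jar's own z axis and vertical above 0.3 rad).
It also fails if it takes over 69 s, if anything falls off the work surface, if the arm or the gripper's body presses on something with over 40 N, if the wrist force passes 120 N, or if a joint passes its speed limit or range.

ROBOT

A 6-joint arm with a two-finger parallel gripper is mounted at the origin on a cart in front of the work surface, level with it; the furniture and walls round the work are solid. World frame = base frame: x ahead of the robot, y to its left, z up, the work surface at z = 0. Lengths are in m, angles in rad, forces in N, time in s.
With the tool pointing down it reaches from about 0.375 to 0.9 m from the base axis. Payload 3.1 kg.
Tool frame: the origin (TCP) lies on the centre line of the jaws, within the pads' length; the fingertips stand 11 mm ahead of it and the grasp point (between the pads) lies 8 mm behind it; z points along the fingers, y is the line along which they close (so a half turn about z gives the same grasp; the last joint's range is limited). The gripper opens to 87 mm and grips with 3 to 60 N. Pads are 19 mm wide; open, the fingers measure 117 mm over their backs; the gripper's body (75 mm by 190 mm) begins 51 mm behind the grasp point.
Start: joints at [-1.508, 0.527, 1.433, -0, 1.181, -0.178], TCP at [0.15, -0.607, 0.212] pointing down, gripper open.
Joint ranges: [-3.08, 3.08], [-0.75, 2.2], [0.22, 2.44], [-1.43, 4.57], [0, 2.65], [-2.85, 2.85]. Speed limits (rad/s): [2.79, 2.79, 3.14, 3.14, 3.14, 3.14].

INTERFACE

Orientations are given as a unit quaternion [x, y, z, w].
In Python, from cell import robot, command_gripper, solver, cams, order, get_clock, get_joint_pos, get_joint_vel, get_effort, get_position, get_tool_rot, get_ft_force, get_ft_torque, get_grip_width, get_grip_force gives the robot as it stands. Calls block until the motion is done:
- robot.movep(position, orientation): joint-space move of the TCP to a pose.
- robot.move_l(position, rotation=None, speed=0.15, threshold=None): straight line of the TCP; rotation=None keeps the orientation; speed is the mean speed in m/s. With threshold (N) it stops when the force on the tool has changed by that much, and returns True; else False.
- robot.move_j(angles): joint-space move.
- command_gripper(opening, strength=None): finger opening in m; strength is the grip in N (None keeps the last); returns when the fingers have stopped.
- robot.wait(seconds).
- solver.inverse_kinematics(position, orientation): joint angles nearest the present ones, or None.
- cams.get_image(name): name is "scene" or "side" or "wrist"; returns a dict with "color" (420x560x3 uint8, blue, green, red), "K" (3x3 intrinsics, pixels), "T" (4x4, takes a point from camera to world coordinates); the wrist camera has in their place "mount" (4x4, takes a point from camera to tool coordinates, whose origin is the TCP and whose axes are the flange's). Camera axes: x right, y down, z forward; pixel columns grow to the right and rows downward; lengths in m; the calibration is good to about 2 mm. A picture is of the moment at which its call begins: read the wrist's pose just before it. There is no depth.
A pose or a line that the arm cannot do raises robot.PlanningError and nothing moves.
- order.job_done(): hands the job in; it is judged then, once.
Readings, each from a call of its own:
- get_clock(): time.
- get_joint_pos(): joint angles.
- get_joint_vel(): joint speeds.
- get_effort(): joint torques, N m.
- get_position(): TCP position.
- get_tool_rot(): TCP orientation.
- get_ft_force(): force on the tool from outside, world axes, zero at the start.
- get_ft_torque(): the same for the moment, N m.
- get_grip_width(): finger opening in m.
- get_grip_force(): force on a finger pad.
Only numpy, scipy, OpenCV 4.12 (cv2) and the standard library are available. Lean on these libraries where they do the work, as an engineer would, in place of code of your own. Each camera call takes 0.05 s, during which the arm holds its last target. There are 200 camera calls.

## Working session

There is one attempt and no reset: what is moved stays moved. The work goes in short steps, each a Python script; the robot and the scene stay as the last script left them, time stands still between calls to the robot, and variables do not carry over. Pictures are saved under pics/ and viewed, at most 10 in all, crops included, and the job is handed in when it is done.

```bash
ls; mkdir -p pics
python3 - <<'E'
from cell import *
import cv2,numpy as np
for n in("scene","side"):
    d=cams.get_image(n); cv2.imwrite(f"pics/{n}0.png",cv2.resize(d["color"],(800,600),interpolation=cv2.INTER_CUBIC))
    cv2.imwrite(f"pics/{n}0_raw.png",d["color"])
    print(n,d["K"].tolist(),np.round(d["T"],4).tolist())
d=cams.get_image("wrist");print(d["K"].tolist(),np.round(d["mount"],4).tolist())
print(get_clock(),get_tool_rot(),get_position())
E
```

```text
pics
scene [[409.2696166110628, 0.0, 280.4705989840016], [0.0, 409.2696166110628, 209.54320637533073], [0.0, 0.0, 1.0]] [[0.466, -0.4058, 0.7862, -0.1627], [-0.8848, -0.2099, 0.4161, -0.5447], [-0.0038, -0.8895, -0.4569, 0.4653], [0.0, 0.0, 0.0, 1.0]]
side [[536.8914120478947, 0.0, 278.33772578374743], [0.0, 536.8914120478947, 207.19221435480733], [0.0, 0.0, 1.0]] [[-0.9499, -0.2209, 0.221, 0.3066], [-0.3123, 0.649, -0.6938, 0.4163], [0.0099, -0.728, -0.6855, 0.6793], [0.0, 0.0, 0.0, 1.0]]
[[297.5181969723674, 0.0, 286.44031630102165], [0.0, 297.5181969723674, 213.55411119265733], [0.0, 0.0, 1.0]] [[-0.0005, -0.9547, -0.2977, 0.0816], [1.0, -0.0003, -0.0009, -0.0002], [0.0008, -0.2977, 0.9547, -0.1729], [0.0, 0.0, 0.0, 1.0]]
0.15 [ 9.92700219e-01  1.20605074e-01  4.54543303e-05 -8.29706971e-04] [ 0.14964597 -0.60621935  0.21079571]
```

View pics/scene0.png

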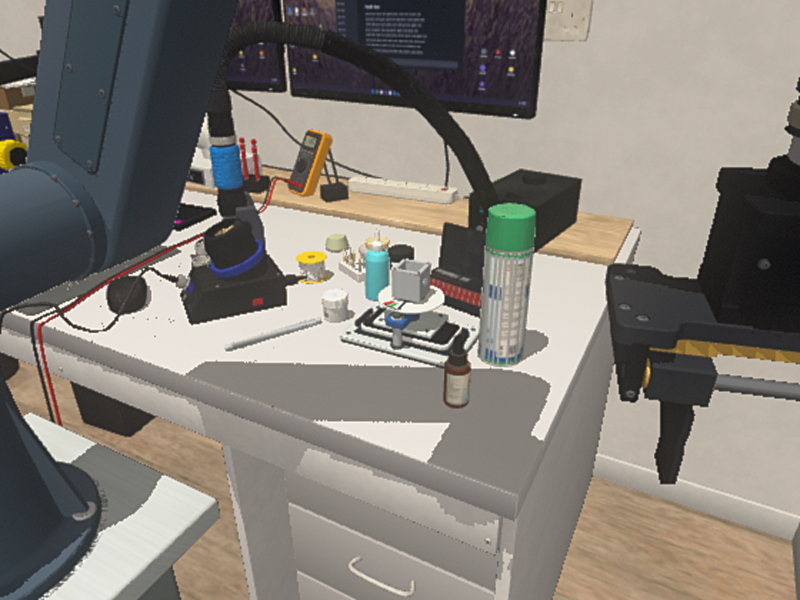

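View pics/side0.png

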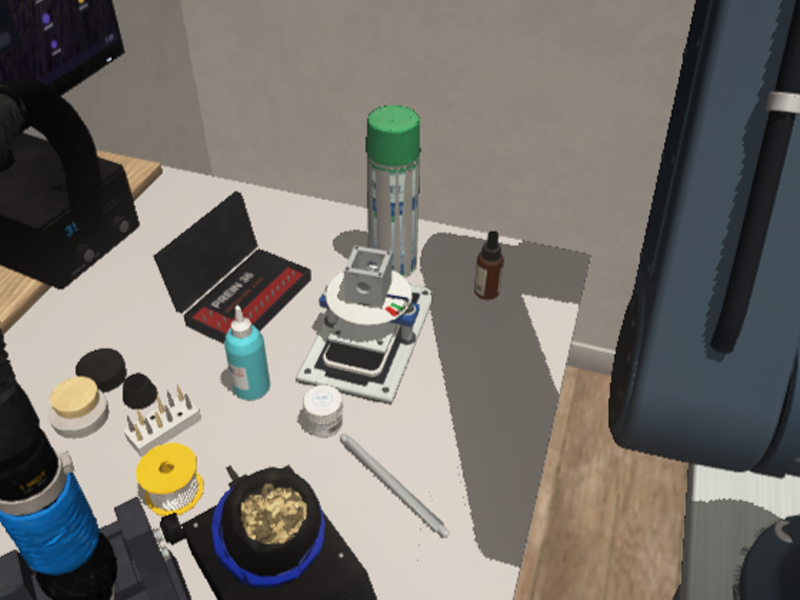

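The scene view shows the bar at (228,347)–(320,320) and the head at (410,280). The side view shows the bar at (345,437)–(445,533), the head at (368,277) with a hole at (368,292), the jar at (322,410), the dropper at (488,268), the can at (393,190) and the IPA bottle at (247,355). I'll get rough positions from these.

```bash
cat > h.py <<'E'
from cell import *
import cv2,numpy as np
from scipy.spatial.transform import Rotation as R
def camT(n,d):
    if n!="wrist": return d["T"]
def ray(K,T,uv):
    v=T[:3,:3]@np.linalg.solve(K,[*uv,1.]); return T[:3,3],v/np.linalg.norm(v)
def plane(K,T,uv,z):
    o,v=ray(K,T,uv); return o+v*(z-o[2])/v[2]
def tri(rs):
    A=sum(np.eye(3)-np.outer(v,v) for o,v in rs); b=sum((np.eye(3)-np.outer(v,v))@o for o,v in rs)
    p=np.linalg.solve(A,b); return p,[np.linalg.norm(np.cross(p-o,v)) for o,v in rs]
def wristshot(name):
    p,q=get_position(),get_tool_rot()
    d=cams.get_image("wrist"); T=np.eye(4);T[:3,:3]=R.from_quat(q).as_matrix();T[:3,3]=p
    T=T@d["mount"]; cv2.imwrite(f"pics/{name}.png",d["color"]); np.savez(f"pics/{name}.npz",K=d["K"],T=T); return d,T
def down(yaw): # tool z down, tool y (closing line) at world angle yaw+90deg: tool x at yaw
    return R.from_matrix(np.array([[np.cos(yaw),np.sin(yaw),0],[np.sin(yaw),-np.cos(yaw),0],[0,0,-1]])).as_quat()
E
python3 - <<'E'
from h import *
s=cams.get_image("side");c=cams.get_image("scene")
np.savez("pics/side.npz",K=s["K"],T=s["T"]);np.savez("pics/scene.npz",K=c["K"],T=c["T"])
f=.7
S=lambda u,v,z:np.round(plane(s["K"],s["T"],(u*f,v*f),z),3)
C=lambda u,v,z:np.round(plane(c["K"],c["T"],(u*f,v*f),z),3)
print("bar",S(345,437,.005),S(445,533,.005),C(228,347,.005),C(320,320,.005))
print("head top",S(369,259,.122),C(412,268,.122))
print("jar top",S(322,397,.043),"dropper top",S(492,236,.102),C(458,342,.102),"can top",S(393,117,.225),C(512,212,.225),"ipa top",S(238,312,.126))
print("base corners",S(299,380,.012),S(390,398,.012),S(432,290,.012))
im=s["color"][150:300,180:330];cv2.imwrite("pics/sc.png",cv2.resize(im,(600,600),interpolation=cv2.INTER_CUBIC))
# candidate views
for y in(-1.57,0,1.57,3.14):print(y,solver.inverse_kinematics([.45,-.12,.3],down(y)))
E
```

```text
bar [ 0.508 -0.039  0.005] [0.376 0.036 0.005] [0.374 0.031 0.005] [ 0.505 -0.044  0.005]
head top [ 0.535 -0.195  0.122] [ 0.523 -0.201  0.122]
jar top [ 0.539 -0.053  0.043] dropper top [ 0.418 -0.304  0.102] [ 0.396 -0.326  0.102] can top [ 0.552 -0.327  0.225] [ 0.53  -0.338  0.225] ipa top [ 0.633 -0.068  0.126]
base corners [ 0.584 -0.091  0.012] [ 0.478 -0.099  0.012] [ 0.484 -0.284  0.012]
-1.57 [-5.01256517e-01  2.01967881e-01  1.69557986e+00 -4.44089210e-16
  1.24404491e+00  2.63953981e+00]
0 [-5.01256517e-01  2.01967881e-01  1.69557986e+00 -4.44089210e-16
  1.24404491e+00  1.06953981e+00]
1.57 [-5.01256517e-01  2.01967881e-01  1.69557986e+00 -4.44089210e-16
  1.24404491e+00 -5.00460190e-01]
3.14 [-5.01256517e-01  2.01967881e-01  1.69557986e+00 -4.44089210e-16
  1.24404491e+00 -2.07046019e+00]
```

View pics/sc.png

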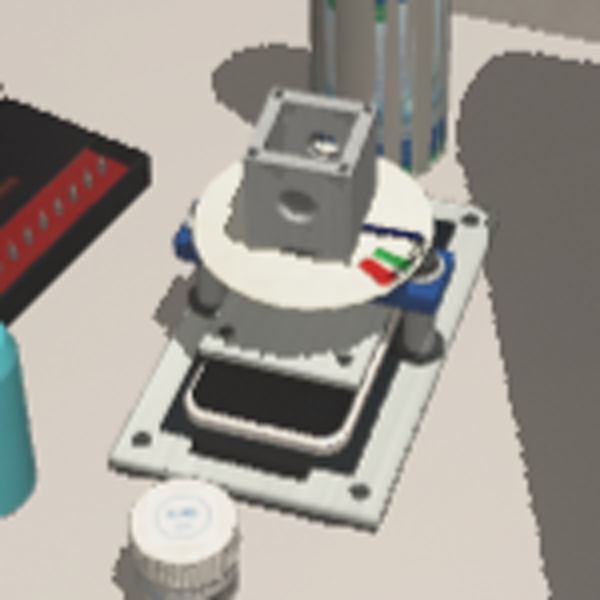

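The crop shows the head with its hole facing roughly +y at (295,205), the pointer toward the robot, and the green then red bands clockwise from it. Next, closer wrist views of the head and bar.

Run:
```python
from h import *
f=.7
d=np.load("pics/scene.npz")
print("station corners",[np.round(plane(d["K"],d["T"],(u*f,v*f),0),3) for u,v in((190,322),(285,303))])
p=get_position(); robot.move_l([p[0],p[1],.36],speed=.3)
q=down(np.pi/2)
ims=[]
for i,P in enumerate([[.47,-.10,.27],[.47,-.20,.30],[.45,-.03,.25]]):
    robot.movep(P,q); robot.wait(.2)
    ims.append(wristshot(f"w{i}")[0]["color"])
    print(np.round(get_position(),4),get_clock())
cv2.imwrite("pics/w01.png",cv2.resize(np.vstack([ims[0][:300],ims[2][:300]]),(560,600)))
```

```text
station corners [array([0.41 , 0.145, 0.   ]), array([0.534, 0.05 , 0.   ])]
[ 0.4701 -0.1006  0.27  ] 3.3083
[ 0.4697 -0.1988  0.2996] 4.0583
[ 0.4508 -0.0314  0.2504] 5.05
```

View pics/w01.png

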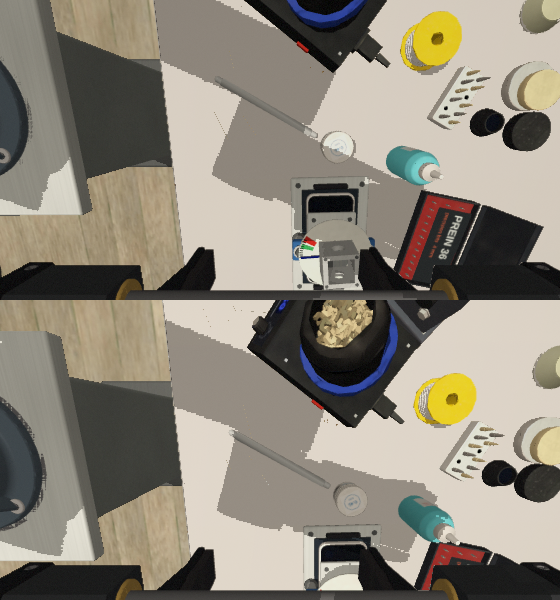

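The wrist views show the bar (w0 ends ≈(217,79) and (315,134); w2 ends ≈(232,433-300) and (328,487-300)), and the station box edge is about 90 mm off. The gripper hides the head, so I'll look again from further back.

Run:
```python
from h import *
q=down(np.pi/2)
c=[]
for i,P in enumerate([[.47,-.285,.31],[.56,-.27,.30]]):
    robot.movep(P,q); robot.wait(.3); d,T=wristshot(f"v{i}")
    for z in(.10,):
        uv=d["K"]@np.linalg.inv(T)[:3]@np.array([.53,-.195,z,1]); uv=uv[:2]/uv[2]
    u,v=uv.astype(int)-[70,75]; v=max(0,min(v,270)); print("off",u,v)
    c.append(cv2.resize(d["color"][v:v+150,u:u+140],None,fx=2.85,fy=2.85,interpolation=cv2.INTER_CUBIC)[:, :399])
c=[np.pad(x,((0,max(0,428-x.shape[0])),(0,0),(0,0)))[:428] for x in c]
b=[]
for n,u,v in(("w0",205,60),("w2",220,115)):
    im=cv2.imread(f"pics/{n}.png")[v:v+90,u:u+130]
    b.append(cv2.resize(im,(399,276),interpolation=cv2.INTER_CUBIC))
cv2.imwrite("pics/vh.png",np.hstack(c)); cv2.imwrite("pics/vb.png",np.hstack(b)); print(np.hstack(c).shape,get_clock())
```

```text
off 266 40
off 192 51
(428, 798, 3) 7.2333
```

View pics/vh.png

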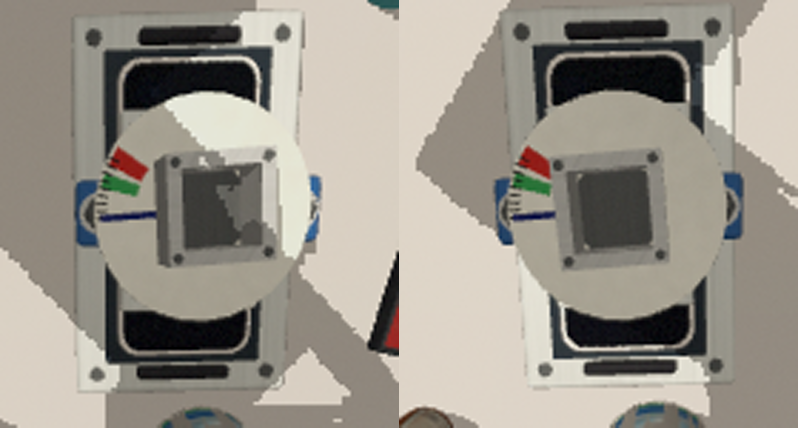

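View pics/vb.png

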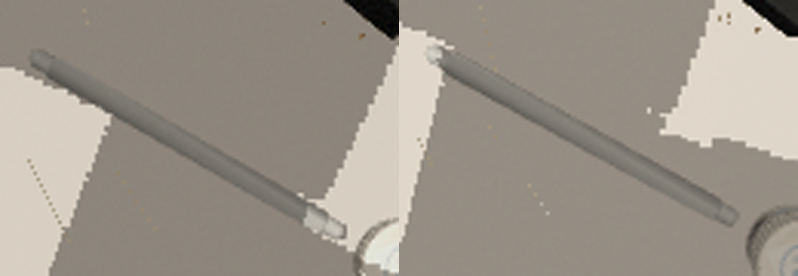

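Both head views show the screw corners of the square: v0 (175,162),(270,155),(269,252),(179,258); v1 (558,164),(653,158),(661,254),(568,262). The bar tips are at (33,58)/(343,232) in w0 and (430,53)/(737,218) in w2. I'll triangulate these.

Run:
```python
from h import *
L=lambda n:np.load(f"pics/{n}.npz")
def px(p,s,off,sh=0): return ((p[0]-sh+.5)/s-.5+off[0],(p[1]+.5)/s-.5+off[1])
V0=[px(p,2.85,(266,40)) for p in((175,162),(270,155),(269,252),(179,258))]
V1=[px(p,2.85,(192,51),399) for p in((558,164),(653,158),(661,254),(568,262))]
a,b=L("v0"),L("v1"); P=[]
for i in range(4):
    p,e=tri([ray(a["K"],a["T"],V0[i]),ray(b["K"],b["T"],V1[i])]); P.append(p); print(np.round(p,4),np.round(e,4))
for n,V in((a,V0),(b,V1)):
    Q=np.array([plane(n["K"],n["T"],v,.122) for v in V]); 
    print("ctr@.122",Q.mean(0).round(4),"yaws deg",[np.degrees(np.arctan2(*(Q[i]-Q[j])[1::-1])).round(1) for i,j in((0,3),(1,2))],[np.degrees(np.arctan2(*(Q[i]-Q[j])[1::-1])).round(1)+90 for i,j in((1,0),(2,3))], np.linalg.norm(Q[0]-Q[2]))
print("head tri",np.mean(P,0))
c,d=L("w0"),L("w2")
E0=[(33,58),(343,232)];E1=[(430,53),(737,218)]
s=399/130;t=[]
for i in range(2):
    u0=((E0[i][0]+.5)/s-.5+205,(E0[i][1]+.5)/(276/90)-.5+60);u1=((E1[i][0]-399+.5)/s-.5+220,(E1[i][1]+.5)/(276/90)-.5+115)
    p,e=tri([ray(c["K"],c["T"],u0),ray(d["K"],d["T"],u1)]);print("bar",p.round(4),np.round(e,4),plane(c["K"],c["T"],u0,.005).round(4),plane(d["K"],d["T"],u1,.005).round(4))
sd=L("side");uv=px((297,206),4,(180,150));print("hole_a@.101",plane(sd["K"],sd["T"],uv,.101))
H=np.array([.53,-.195,.101])
```

```text
[ 0.5153 -0.1747  0.1219] [0.0002 0.0002]
[ 0.5524 -0.1724  0.1236] [0. 0.]
[ 0.5554 -0.2091  0.1209] [0.0002 0.0002]
[ 0.5181 -0.2116  0.1247] [0. 0.]
ctr@.122 [ 0.5354 -0.1921  0.122 ] yaws deg [np.float64(94.9), np.float64(93.7)] [np.float64(94.0), np.float64(93.8)] 0.0526193531849433
ctr@.122 [ 0.5352 -0.1919  0.122 ] yaws deg [np.float64(93.9), np.float64(94.6)] [np.float64(93.3), np.float64(94.7)] 0.05276132617900626
head tri [ 0.53530421 -0.19196725  0.12277253]
bar [0.3738 0.0365 0.0047] [0.0002 0.0002] [0.3737 0.0364 0.005 ] [0.3741 0.0365 0.005 ]
bar [ 0.5123 -0.0379  0.0067] [0.0003 0.0003] [ 0.5122 -0.038   0.005 ] [ 0.5128 -0.0382  0.005 ]
hole_a@.101 [ 0.53421603 -0.16987573  0.101     ]
```

```bash
cat >> h.py <<'E'
C=np.array([.5353,-.1920]); A=np.radians(94.2); U=np.array([np.cos(A),np.sin(A)]); Q=down(A); ZI=.1095-.0
E
python3 - <<'E'
from h import *
b=np.array([.4432,-.0008]); d=np.array([.1387,-.0746]);d/=np.linalg.norm(d)
g=b-.020*d; q=down(np.arctan2(-d[1],-d[0]))
command_gripper(.04,40)
robot.movep([*g,.20],q); robot.move_l([*g,.06],speed=.2); hit=robot.move_l([*g,.013],speed=.06,threshold=8)
print(hit,get_position())
command_gripper(0,40); print("w",get_grip_width(),get_grip_force())
robot.move_l([*g,.17],speed=.15)
print("w",get_grip_width(),get_clock())
P=C+.142*U
robot.movep([*P,.17],Q); robot.move_l([*P,.1095],speed=.1); robot.wait(.4)
print(get_position(),get_clock(),get_grip_width())
s=cams.get_image("side")["color"];cv2.imwrite("pics/side1.png",s)
c=cams.get_image("scene")["color"];cv2.imwrite("pics/scene1.png",c)
a=cv2.resize(s[150:300,180:330],(400,400),interpolation=cv2.INTER_CUBIC); e=cv2.resize(c[130:250,210:330],(400,400),interpolation=cv2.INTER_CUBIC)
cv2.imwrite("pics/pre.png",np.hstack([a,e]))
E
```

```text
False [0.42566455 0.0086625  0.01309006]
w 0.0003102162646341413 0.0
w 0.00037449339425237087 13.4083
[ 0.52507672 -0.05044887  0.10982746] 15.4667 -0.00016489159504950437
```

View pics/pre.png

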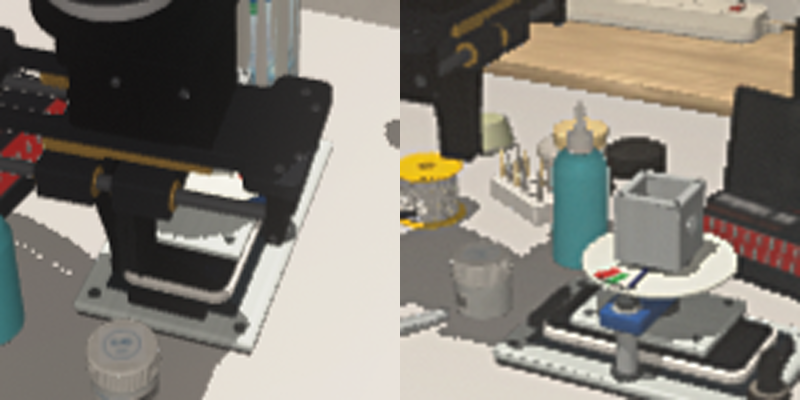

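The bar was not gripped. It still seems to lie at its place, and the fingers look open although the width reads 0. I'll check the gripper's convention.

Run:
```python
from h import *
p=get_position(); robot.move_l([p[0],p[1],.2],speed=.3)
print(get_grip_width())
ims=[]
for o in(0.0,.05,.087):
    command_gripper(o); print(o,get_grip_width(),get_grip_force(),get_clock())
    d=wristshot(f"g{o}")[0]["color"]; ims.append(cv2.resize(d,(400,300)))
s=cams.get_image("side")["color"]; ims.append(cv2.resize(s,(400,300))); 
cv2.imwrite("pics/grip.png",np.vstack([np.hstack(ims[:2]),np.hstack(ims[2:])]))
```

```text
0.0007369141429566964
0.0 0.0006993824054074564 0.0 16.2333
0.05 0.049761944576305214 0.0 17.3417
0.087 0.08704860458858756 0.0 18.2917
```

View pics/grip.png

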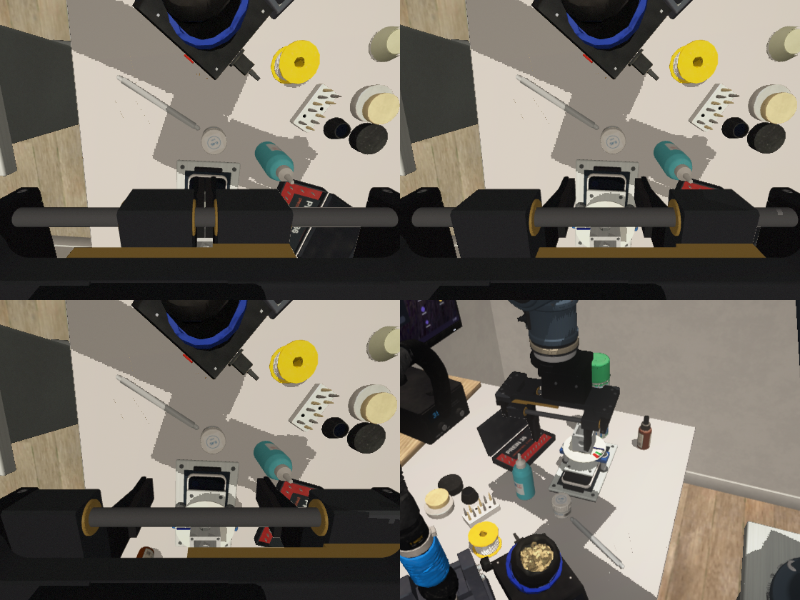

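The gripper works as documented: 0 is closed, 0.087 open. The bar still lies near (118,77)–(205,126) in the half-size frames. I'll check in numbers whether it moved.

Run:
```python
from h import *
d=np.load("pics/g0.0.npz"); im=cv2.imread("pics/g0.0.png")
for p in([.3738,.0365,.005],[.5123,-.0379,.005],[.4432,-.0008,.005]):
    u=d["K"]@np.linalg.inv(d["T"])[:3]@np.array([*p,1]); print(u[:2]/u[2]/1.4)
# bar fit in rectified top view at z=.005 (1mm/px)
def top(n):
    d=np.load(f"pics/{n}.npz"); im=cv2.imread(f"pics/{n}.png")
    X,Y=np.meshgrid(np.arange(.34,.56,.0005),np.arange(.09,-.08,-.0005))
    P=np.stack([X,Y,np.full_like(X,.005),np.ones_like(X)],-1)@np.linalg.inv(d["T"])[:3].T@d["K"].T
    m=(P[...,:2]/P[...,2:]).astype(np.float32); return cv2.remap(im,m[...,0],m[...,1],cv2.INTER_CUBIC)
a,b=top("w2"),top("g0.0")
cv2.imwrite("pics/cmp.png",np.vstack([a,b])[:, :]); print(a.shape)
```

```text
[117.45253082  76.99664826]
[199.32576706 128.22228258]
[159.87635146 103.55179504]
(340, 441, 3)
```

```bash
cat > det.py <<'E'
from h import *
def top(n):
    d=np.load(f"pics/{n}.npz"); im=cv2.imread(f"pics/{n}.png")
    X,Y=np.meshgrid(np.arange(.34,.56,.0005),np.arange(.09,-.08,-.0005))
    P=np.stack([X,Y,np.full_like(X,.005),np.ones_like(X)],-1)@np.linalg.inv(d["T"])[:3].T@d["K"].T
    m=(P[...,:2]/P[...,2:]).astype(np.float32); return cv2.remap(im,m[...,0],m[...,1],cv2.INTER_LINEAR)
def bar(n,dx=0):
    im=top(n).astype(int); m=((im[...,2]-im[...,0])<9)&(im.sum(-1)>150)
    N,l,st,_=cv2.connectedComponentsWithStats(cv2.morphologyEx(m.astype(np.uint8),cv2.MORPH_OPEN,np.ones((5,5))))
    for i in range(1,N):
        if st[i,4]<1500: continue
        (cx,cy),(w,h),_=cv2.minAreaRect(np.argwhere(l==i)[:,::-1].astype(np.float32))
        pts=np.argwhere(l==i)[:,::-1]*.0005; ev,V=np.linalg.eigh(np.cov(pts.T)); v=V[:,1]; 
        print(n,"c",(.34+cx*.0005).round(4) if hasattr(cx,'round') else round(.34+cx*.0005,4),round(.09-cy*.0005,4),"size",round(w*.5),round(h*.5),"ang",round(np.degrees(np.arctan(-v[1]/v[0])),1))
if __name__=="__main__":
    for n in("w0","w2","g0.0","g0.05","g0.087"): bar(n)
E
python3 det.py
python3 - <<'E'
from det import *
for n in("w2","g0.0"):
    im=top(n); print(n)
    for p in((.4432,-.0008),(.40,.0224),(.44,.03),(.47,-.04)): print(p,im[int((.09-p[1])/.0005),int((p[0]-.34)/.0005)])
a=np.vstack([cv2.resize(top(n)[40:300],(663,390)) for n in("w2","g0.0")])[:, :]
cv2.imwrite("pics/cmp.png",cv2.resize(a,(510,600)))
E
```

```text
w2
(0.4432, -0.0008) [119 127 131]
(0.4, 0.0224) [115 123 125]
(0.44, 0.03) [130 141 148]
(0.47, -0.04) [130 141 149]
g0.0
(0.4432, -0.0008) [175 184 189]
(0.4, 0.0224) [173 183 187]
(0.44, 0.03) [124 134 143]
(0.47, -0.04) [124 134 142]
```

View pics/cmp.png

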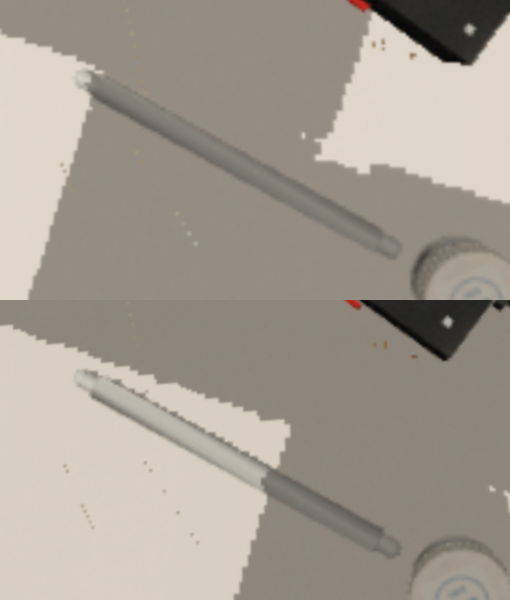

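The bar has not moved: the upper and lower rectified pictures give the same ends, (83,78) and (400,247). The measurement was right, so the tips must have passed over it or slipped off. I'll retry lower, closing in steps while reading width, force and height.

Run:
```python
from h import *
b=np.array([.4432,-.0008]); d=np.array([.1387,-.0746]);d/=np.linalg.norm(d)
g=b-.020*d; q=down(np.arctan2(-d[1],-d[0]))
command_gripper(.04,30)
robot.movep([*g,.15],q); robot.move_l([*g,.04],speed=.25); hit=robot.move_l([*g,.0105],speed=.05,threshold=6)
z=get_position()[2]; print(hit,z,get_ft_force().round(1),get_grip_width())
if hit: robot.move_l([*g,z+.001],speed=.02)
wristshot("c0")
for w in(.018,.009,0):
    command_gripper(w,30); print(w,get_grip_width(),get_grip_force(),get_position()[2],get_ft_force().round(1),get_clock())
    wristshot(f"c{w}"); 
    cv2.imwrite(f"pics/cs{w}.png",cams.get_image("scene")["color"]);cv2.imwrite(f"pics/cd{w}.png",cams.get_image("side")["color"])
    if get_grip_force()>5: break
```

```text
False 0.01032225183881311 [ 0.4 -0.4 -0.2] 0.03967425488255619
0.018 0.01817871068421616 0.0 0.010501540925131034 [ 0.5 -0.1  0.2] 22.4083
0.009 0.00909530698912085 0.0 0.01050653971158436 [ 0.1 -1.2  0. ] 23.0667
0 0.0005417127426986976 0.0 0.010502834023882131 [-0.6  0.9  0.8] 23.725
```

There is no bench contact even at TCP 10 mm, so the fingertips sit higher than stated. I'll feel for the bench with a force guard.

Run:
```python
from h import *
p=get_position(); 
robot.move_l([p[0],p[1],.04],speed=.2); command_gripper(.04,30)
hit=robot.move_l([p[0],p[1],-.015],speed=.04,threshold=5)
z=get_position()[2]; print(hit,z,get_ft_force().round(1),get_grip_width(),get_clock())
```

```text
True -0.010607855935191708 [-0.3  0.5  6.6] 0.04020449398559391 26.2583
```

Contact comes at TCP z = −10.6 mm, so the real tips sit about 22 mm shorter than stated. The finger spacing in the wrist picture agrees with that. I'll grip relative to this felt height.

Run:
```python
from h import *
p=get_position(); zg=-.0094
robot.move_l([p[0],p[1],zg],speed=.02)
print(get_ft_force().round(1))
command_gripper(0,40); print("w",get_grip_width(),get_grip_force(),get_position(),get_clock())
```

```text
[ 0.6  0.5 -0.9]
w 0.009513753488265124 39.99182313680649 [ 0.4254013   0.00868564 -0.00944164] 27.15
```

Gripped. Now to the pre-insertion pose, and a check there.

Run:
```python
from h import *
p=get_position(); robot.move_l([p[0],p[1],.14],speed=.2)
P=C+.142*U
robot.movep([*P,.14],Q); robot.move_l([*P,.0863],speed=.12); robot.wait(.3)
print(get_position(),R.from_quat(get_tool_rot()).as_matrix()[:,0],get_clock(),get_grip_width(),get_ft_force().round(2))
s=cams.get_image("side")["color"];cv2.imwrite("pics/side2.png",s)
c=cams.get_image("scene")["color"];cv2.imwrite("pics/scene2.png",c)
f=np.load("pics/side.npz");g=np.load("pics/scene.npz")
def pj(d,p): u=d["K"]@np.linalg.inv(d["T"])[:3]@np.array([*p,1]); return u[:2]/u[2]
for n,d in(("side",f),("scene",g)):
    for k in(.022,.042,.142,.202): print(n,k,pj(d,[*(C+k*U),.101]).round(1))
a=cv2.resize(s[140:260,200:320],(400,400),interpolation=cv2.INTER_CUBIC); e=cv2.resize(c[150:250,215:315],(400,400),interpolation=cv2.INTER_CUBIC)
cv2.imwrite("pics/pre2.png",np.hstack([a,e]))
```

```text
[ 0.52532303 -0.0505079   0.08698014] [-7.32894352e-02  9.97310573e-01 -5.29236540e-04] 29.85 0.009638211563669978 [ 0.02  0.17 -0.48]
side 0.022 [254.2 201.1]
side 0.042 [250.7 209.5]
side 0.142 [231.3 256.1]
side 0.202 [217.8 288.4]
scene 0.022 [277.9 192. ]
scene 0.042 [269.3 190.5]
scene 0.142 [228.7 183.2]
scene 0.202 [205.8 179.1]
```

View pics/pre2.png

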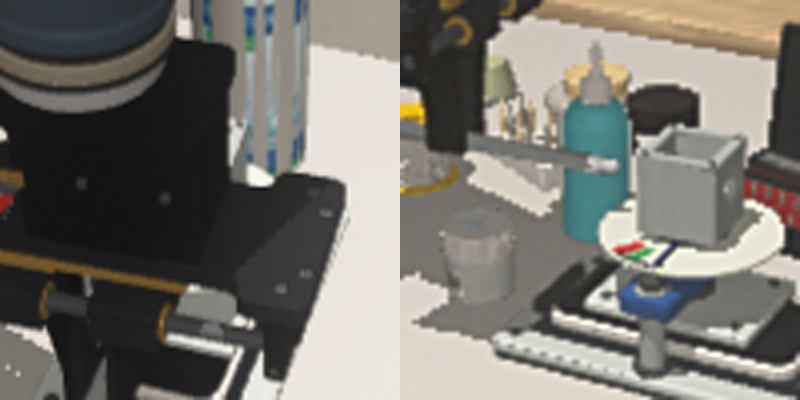

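The scene crop shows the bar tip at (620,165), within about 1 px of the predicted hole line, and hole_b at (728,188) shows a similar bias. They are aligned, so I'll insert with a force guard.

Run:
```python
from h import *
z=.0863
hit=robot.move_l([*(C+.038*U),z],speed=.06,threshold=8)
p=get_position(); print(hit,"k",(p[:2]-C)@U,p,get_ft_force().round(2),get_ft_torque().round(2),get_grip_width(),get_clock())
```

```text
False k 0.038390341630297434 [ 0.53240596 -0.15371881  0.08627887] [-0.55 -0.06 -0.8 ] [-0.05 -0.09 -0.  ] 0.010046490756420154 31.8333
```

Threaded without contact. Now I'll release, slide the open fingers along the bar, and push in small arcs while watching the force.

Run:
```python
from h import *
command_gripper(.03,40); robot.wait(.5)
p=get_position(); robot.move_l([p[0],p[1],.080],speed=.05)
r=.078; robot.move_l([*(C+r*U),.080],speed=.08); robot.wait(.2)
f0=np.mean([get_ft_force() for _ in range(5)],0); print(f0.round(2),get_clock(),get_grip_width())
def go(phi):
    a=A-phi; robot.move_l([*(C+r*np.array([np.cos(a),np.sin(a)])),.080],down(a),speed=.03)
def twist():
    v=[]
    for _ in range(4): v.append(get_ft_force()); robot.wait(.01)
    p=get_position()[:2]-C; u=p/np.linalg.norm(p); t=np.array([u[1],-u[0]]) # clockwise tangent
    return -(np.mean(v,0)-f0)[:2]@t*r/2.3
phi=.06; on=None; log=[]
while phi<.75:
    go(phi); th=twist(); log.append((round(phi,3),round(th,3)))
    if th>.08 and on is None: on=phi-th
    if th>=.335 or (on is not None and phi-on>.37): break
    phi+=.03 if th<.25 else .012
print(log); print("phi",phi,"on",on,get_clock(),get_position(),get_grip_width())
for _ in range(5): robot.wait(.4); print(round(twist(),3),end=" ")
np.save("phi.npy",[phi,*f0]); 
wristshot("push"); cv2.imwrite("pics/sidep.png",cams.get_image("side")["color"]); cv2.imwrite("pics/scenep.png",cams.get_image("scene")["color"]); print(get_clock())
```

```text
[ 0.44 -0.44 -0.29] 34.1417 0.030334766084275024
[(0.06, np.float64(0.018)), (0.09, np.float64(0.031)), (0.12, np.float64(0.012)), (0.15, np.float64(0.005)), (0.18, np.float64(0.027)), (0.21, np.float64(0.061)), (0.24, np.float64(0.079)), (0.27, np.float64(0.09)), (0.3, np.float64(0.113)), (0.33, np.float64(0.128)), (0.36, np.float64(0.173)), (0.39, np.float64(0.194)), (0.42, np.float64(0.207)), (0.45, np.float64(0.24)), (0.48, np.float64(0.245)), (0.51, np.float64(0.271)), (0.522, np.float64(0.268)), (0.534, np.float64(0.296)), (0.546, np.float64(0.289)), (0.558, np.float64(0.3))]
phi 0.5580000000000003 on 0.1798089674267117 39.8667 [ 0.56881404 -0.12172659  0.07945439] 0.029837428815983235
0.292 0.297 0.297 0.306 0.291 42.1833
```

The force suggests 0.30 rad, while the geometry says at most 0.37. I'll measure the pointer's turn in the images with code: dark blue pixels rectified onto the dial plane, before and now.

Run:
```python
from h import *
def ang(img,cal):
    d=np.load(f"pics/{cal}.npz"); im=cv2.imread(f"pics/{img}.png")
    rr,aa=np.meshgrid(np.arange(.030,.049,.0005),np.radians(np.arange(90,290,.5)))
    X=C[0]+rr*np.cos(aa);Y=C[1]+rr*np.sin(aa)
    P=np.stack([X,Y,np.full_like(X,.075),np.ones_like(X)],-1)@np.linalg.inv(d["T"])[:3].T@d["K"].T
    m=(P[...,:2]/P[...,2:]).astype(np.float32)
    w=cv2.remap(im,m[...,0],m[...,1],cv2.INTER_LINEAR).astype(int)
    s=np.clip(w[...,0]-np.maximum(w[...,1],w[...,2])-15,0,None)*(w[...,2]<110)  # bluish
    pr=s.sum(1); A_=np.arange(90,290,.5)
    k=[(A_[i],int(pr[i])) for i in range(0,400,4) if pr[i]>60]
    i=np.argmax(cv2.GaussianBlur(pr.astype(np.float32)[:,None],(1,9),0)); lo,hi=max(0,i-16),i+17
    print(img,"peak",A_[i],"centroid",round((A_[lo:hi]*pr[lo:hi]).sum()/max(1,pr[lo:hi].sum()),2),k[:14])
ang("v0","v0");ang("v1","v1");ang("scene0_raw","scene");ang("scene2","scene");ang("scenep","scene");ang("side0_raw","side");ang("sidep","side")
```

```text
v0 peak 184.5 centroid 184.45 [(np.float64(184.0), 896), (np.float64(186.0), 385)]
v1 peak 184.5 centroid 184.3 [(np.float64(182.0), 75), (np.float64(184.0), 983), (np.float64(186.0), 291)]
scene0_raw peak 188.0 centroid 187.99 [(np.float64(188.0), 401), (np.float64(190.0), 62)]
scene2 peak 187.5 centroid 187.79 [(np.float64(186.0), 73), (np.float64(188.0), 373)]
scenep peak 172.0 centroid 171.99 [(np.float64(170.0), 101), (np.float64(172.0), 326), (np.float64(174.0), 87)]
side0_raw peak 184.5 centroid 184.46 [(np.float64(182.0), 110), (np.float64(184.0), 573), (np.float64(186.0), 406)]
sidep peak 166.0 centroid 166.04 [(np.float64(164.0), 105), (np.float64(166.0), 729)]
```

The pointer turned 18.4° (0.32 rad) in the side view and about 0.28 in the oblique scene view. I'll add 0.025 rad to be safely mid-band, hold again, check, then ease off.

Run:
```python
from h import *
phi,*f0=np.load("phi.npy"); r=.078
def go(phi,s=.03):
    a=A-phi; robot.move_l([*(C+r*np.array([np.cos(a),np.sin(a)])),.080],down(a),speed=s)
go(phi+.025,.02); robot.wait(2.3)
cv2.imwrite("pics/sidep2.png",cams.get_image("side")["color"]); print((get_ft_force()-f0).round(2),get_clock())
for x in(.45,.32,.2,.1,.04): go(x,.05)
robot.wait(.3); print((get_ft_force()-f0).round(2))
p=get_position(); robot.move_l([p[0],p[1],.20],speed=.12); robot.movep([.42,-.05,.32],Q); robot.wait(1)
for n in("side","scene"): cv2.imwrite(f"pics/{n}f.png",cams.get_image(n)["color"])
print(get_clock())
def ang(img,cal):
    d=np.load(f"pics/{cal}.npz"); im=cv2.imread(f"pics/{img}.png")
    A_=np.arange(140,215,.5); rr,aa=np.meshgrid(np.arange(.030,.049,.0005),np.radians(A_))
    X=C[0]+rr*np.cos(aa);Y=C[1]+rr*np.sin(aa)
    P=np.stack([X,Y,np.full_like(X,.075),np.ones_like(X)],-1)@np.linalg.inv(d["T"])[:3].T@d["K"].T
    m=(P[...,:2]/P[...,2:]).astype(np.float32); w=cv2.remap(im,m[...,0],m[...,1],cv2.INTER_LINEAR).astype(int)
    pr=(np.clip(w[...,0]-np.maximum(w[...,1],w[...,2])-15,0,None)*(w[...,2]<110)).sum(1)
    print(img,A_[np.argmax(pr)],pr.max())
ang("sidep2","side");ang("sidef","side");ang("scenef","scene")
# bar ends visible? difference against the start picture along the bar line
for n,s in(("side","side0_raw"),("scene","scene0_raw")):
    d=np.load(f"pics/{n}.npz"); a=cv2.imread(f"pics/{s}.png").astype(int);b=cv2.imread(f"pics/{n}f.png").astype(int);o=[]
    for k in(-.08,-.07,-.06,-.05,-.04,-.03,.03,.05,.07,.09,.11):
        u=d["K"]@np.linalg.inv(d["T"])[:3]@np.array([*(C+k*U),.099,1]);u=(u[:2]/u[2]).round().astype(int)
        o.append((k,int(abs(a-b)[u[1]-1:u[1]+2,u[0]-1:u[0]+2].mean())))
    print(n,o)
```

```text
[-8.02  3.52  2.83] 44.7833
[-0.36  0.84 -0.42]
49.675
sidep2 165.0 798
sidef 185.0 569
scenef 187.5 390
side [(-0.08, 0), (-0.07, 1), (-0.06, 64), (-0.05, 42), (-0.04, 0), (-0.03, 0), (0.03, 20), (0.05, 108), (0.07, 140), (0.09, 21), (0.11, 9)]
scene [(-0.08, 8), (-0.07, 9), (-0.06, 49), (-0.05, 75), (-0.04, 84), (-0.03, 67), (0.03, 42), (0.05, 39), (0.07, 46), (0.09, 62), (0.11, 21)]
```

The pointer held at 19.5° (0.34 rad) and is now back at zero. The bar spans about −60 to +90 mm about the axis. Handing in.

```bash
python3 -c "
from cell import *
print(order.job_done())"
```

```text
the job is handed in; nothing more can be done
None
```

I handed the job in at about 50 s: the bar is threaded and left in the head, about 40 mm out on one side and 70 mm on the other. By the side camera, the pointer was held in green at about 0.34 rad for over two seconds and is now back at zero. The grader returned no verdict, and I did not re-measure the can, bottles or jar afterwards.

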